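# Staggered stack of sample trays in the teaware stockroom

## Robot

A 6-joint arm with a two-finger parallel gripper is mounted at the origin on the work surface. World frame = base frame: x ahead of the robot, y to its left, z up, the work surface at z = 0. Lengths are in m, angles in rad, forces in N, time in s.
With the tool pointing down it reaches from about 0.35 to 0.975 m from the base axis. Payload 4.9 kg.
Tool frame: the origin (TCP) lies midway between the tips of the shut fingers; the grasp point (between the pads) lies 19 mm behind it; z points along the fingers, y is the direction in which the jaws open and shut (so a half turn about z gives the same grasp; the last joint's range is limited). The gripper opens to 85 mm and grips with 20 to 120 N. Pads are 22 mm wide; open, the fingers measure 114 mm over their backs; the gripper's body (76 mm by 85 mm) begins 54 mm behind the grasp point. The pads swing forward as they close: fully open they stand 13 mm farther back than shut.
Start: joints at [-1.376, 0.053, 1.613, -0, 1.476, -0.119], TCP at [0.193, -0.594, 0.231] pointing down, gripper open.
Joint ranges: [-3.01, 3.01], [-1.01, 2.22], [0.06, 2.58], [-1.02, 4.17], [0.09, 2.62], [-3.14, 3.14]. Speed limits (rad/s): [2.57, 2.57, 3.14, 3.14, 3.14, 3.14].

## Interface

Orientations are given as a unit quaternion [w, x, y, z].
In Python, from plant import manip, cams gives the robot as it stands.
- The arm moves only by the tool jog_arm, never from a script. Its argument "targets" is a list of rows, each a list of 4 numbers: the shift along the tool's x, y, z in m, then the turn about the tool's z in degrees. A call has 1 to 5 rows; each row is the pose to reach, as a shift and turn from the pose commanded when the call began, along the tool's axes at that moment; what a row does not reach only later rows make up. A row lasts 1/12 s, in which the tool goes at most 41.7 mm and 7.16 degrees, less where a joint would pass 70% of its speed; a pose out of reach is approached as far as the arm can. A call with a gripper value outside its range is refused whole. "fingers" is the opening, from 0 (shut) to 1 (fully open), set as the call begins (left out, the last holds). The fingers move at their own pace and stop on an object; the grip force is fixed at half the most. Time passes only in rows, so rows that repeat a pose let the fingers close. It gives the time, the measured TCP pose, the force and the opening at its end, in the units of the state.
- manip.state(): the state, without advancing time (a new reading comes with each control period).
- cams.grab_frame(name): name is "scene" or "top" or "wrist"; returns the picture (480x640x3 uint8, red, green, blue); there is no depth.
- cams.get_calibration(name): a dict with "camera_matrix" (3x3 intrinsics, pixels), "distortion" ([k1, k2, p1, p2, k3] as OpenCV has them; the pictures are not rectified), "cam_to_world" (4x4, takes a point from camera to world coordinates). Camera axes: x right, y up, looking along -z (the intrinsics and any distortion apply to the point x, -y, -z); pixel columns grow to the right and rows downward; lengths in m; the calibration is good to about 2 mm. A picture is of the moment at which its call begins: read the wrist's pose just before it. get_calibration takes no time and is no camera call; for the wrist camera it gives the pose at the moment of the call.
- manip.job_done(): hands the job in, once; it reports no verdict.
The state is a dict: "time": time; "joint_pos": joint angles; "joint_vel": joint speeds; "joint_efforts": joint torques, N m; "tool_pos": TCP position; "tool_rot": TCP orientation; "contact_force": force on the tool from outside, world axes, zero at the start; "ft_torque": the same for the moment, N m; "gripper_width": opening from 0.0 (shut) to 1.0 (fully open).
Only numpy, scipy, OpenCV 4.12 (cv2) and the standard library are available. Lean on these libraries where they do the work, as an engineer would, in place of code of your own. Each camera call takes 0.05 s, during which the arm holds its last target. There are 200 camera calls.

## Task

Build a staggered stack on the wooden tray that holds the three small cups. First set the long tray with two compartments on its rim, in line with it but shifted 40 mm (a quarter of a tray length) away from its finger lip, so that the lip end stays open; then set the tray with three compartments on top of that one, shifted back the other way so that it lies straight above the cup tray. Set each tray down gently, do not drop it, and leave the lidded porcelain bowl where it stands.

Things in the scene. Friction and masses are not known exactly. Their poses are not given: they have to be found in the camera images.
- cup_tray: Bottom of the stack: loose open tray of pale wood, 160 mm long (y axis), 56 wide (x), 36 high, walls 6, about 0.4 kg, no partitions, three small white cups inside that stay 4 mm below the rim. A flat finger lip level with the rim sticks out 24 mm from its -y end, to the robot's right (yaw within 0.35 rad). Origin: centre of the underside of the 160 x 56 tray (lip left out), z up.
- two_tray: Middle of the stack: empty open tray of pale wood, 160 mm long (y axis), 56 wide (x), 36 high, walls 6, flat underside, ONE cross wall (two compartments), 0.15 kg. Origin: centre of underside, z up. Grip across the width. Starts on the table, yaw within 0.25 rad, in one of 3 spots shared with the three-compartment tray and a shorter tray (110 long, one cross wall) that is not needed.
- three_tray: Top of the stack: empty open tray, the same in size, wood and weight as the two-compartment tray (160 mm along y, 56 along x, 36 high), but with TWO cross walls (three equal compartments). Origin: centre of the underside, z up. Starts on the table in another of the three spots, yaw within 0.25 rad.
- lidded_bowl: Pale pink porcelain bowl with lid and saucer, 96 mm across, 86 high, on the table beyond the cup tray as seen from the robot. Origin: centre of the underside. Leave it alone. The other loose things on the table (carton, cup, bowl, tape roll, tin, brush, short tray) are at most 90 mm high.
Mind the look-alikes: they are no part of the job. What is shaped like the three_tray but blue is not meant.

How it is judged:
By the outcome, as a careful person would: the job done as asked, in the order asked, and still so for the second after the job is handed in, with the robot touching nothing.
It also fails if it takes over 53 s, if anything falls off the work surface, if the arm or the gripper's body presses on something with over 40 N, if the wrist force passes 120 N, or if a joint passes its speed limit or range.

## Working session

There is one attempt and no reset: what is moved stays moved. The work goes in short steps, Python scripts to look and compute and a tool call to move; the robot and the scene stay as the last step left them, time stands still between calls to the robot, and variables do not carry over. Pictures are saved under pics/ and viewed, about 8 in all and at most 12, crops included, and the job is handed in when it is done.

Besides the shell and the picture viewer there is one more tool, called after "Emit:" as name([rows], argument=value, ...), one row to a line, values as JSON. jog_arm: Moves the arm, as the interface text tells. Its arguments: {"type":"object","properties":{"targets":{"type":"array"},"fingers":{"type":"number"}},"required":["targets"]}

```bash
mkdir -p pics; ls; python3 - <<'E'
from plant import manip,cams
import cv2,numpy as np
for n in("top","scene"):
    cv2.imwrite(f"pics/{n}0.png",cams.grab_frame(n)[:,:,::-1])
    c=cams.get_calibration(n);print(n,np.round(c["camera_matrix"],1).tolist(),c["distortion"],np.round(c["cam_to_world"],3).tolist())
s=manip.state();print(s)
E
```

```text
pics
top [[510.9, 0.0, 324.2], [0.0, 510.9, 234.6], [0.0, 0.0, 1.0]] [-0.00032938  0.          0.          0.          0.        ] [[-0.027, 0.998, -0.058, 0.418], [-1.0, -0.026, 0.008, 0.025], [0.006, 0.058, 0.998, 1.212], [0.0, 0.0, 0.0, 1.0]]
scene [[442.3, 0.0, 326.9], [0.0, 442.3, 240.2], [0.0, 0.0, 1.0]] [-0.06731844  0.          0.          0.          0.        ] [[-0.643, -0.578, 0.502, 1.066], [0.766, -0.472, 0.437, 0.513], [-0.016, 0.666, 0.746, 0.884], [0.0, 0.0, 0.0, 1.0]]
{'time': 0.1, 'joint_pos': array([-1.37599171e+00,  5.33156715e-02,  1.61415113e+00, -2.20023857e-07,
        1.47596722e+00, -1.18970086e-01]), 'joint_vel': array([-0.00037944, -0.00242403, -0.00304001, -0.00038995,  0.0010427 ,
        0.00101834]), 'joint_efforts': array([ 2.16581925e-04, -3.94904280e+01, -3.71365857e+01, -1.59994679e-04,
        3.92736692e-03, -4.77913282e-07]), 'tool_pos': array([ 0.1928175 , -0.59393314,  0.23017387]), 'tool_rot': array([-9.20018021e-04,  9.87717981e-01,  1.56244494e-01, -3.50108834e-05]), 'contact_force': array([ 0.4520357 , -0.446449  ,  0.35046774]), 'ft_torque': array([-0.02821676, -0.01404835,  0.0007938 ]), 'gripper_width': 1.0028560815302026}
```

View pics/top0.png

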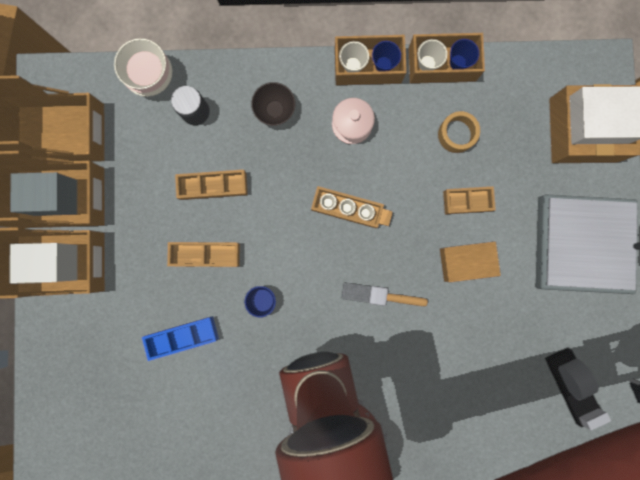

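View pics/scene0.png

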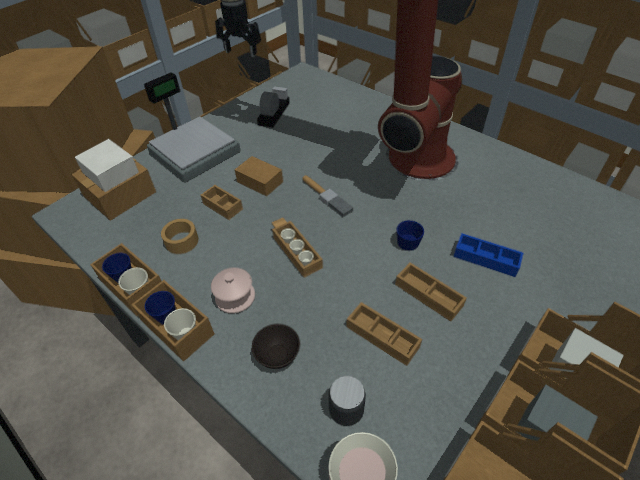

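The top view shows these trays:
- Cup tray at (346,207), with its lip at (386,217).
- Three-compartment wooden tray at (211,184). The blue look-alike at (180,338) is not meant.
- Two-compartment tray at (204,255). The short one at (470,201) is not needed.

I'll confirm this in one enlarged crop.

```bash
python3 - <<'E'
import cv2,numpy as np
a=cv2.imread("pics/top0.png")
l=cv2.resize(a[165:275,160:260],None,fx=5,fy=5,interpolation=cv2.INTER_CUBIC)   # 500x550
r=cv2.resize(a[180:235,300:400],None,fx=5,fy=5,interpolation=cv2.INTER_CUBIC)
out=np.zeros((550,800,3),np.uint8)
r=cv2.resize(a[180:235,305:400],(800-500,174))
cv2.imwrite("pics/crop1.png",cv2.resize(a[165:275,160:260],(500,550),interpolation=cv2.INTER_CUBIC))
cv2.imwrite("pics/crop2.png",cv2.resize(a[170:245,300:400],(800,600),interpolation=cv2.INTER_CUBIC))
E
```

```text
(no output)
```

View pics/crop1.png

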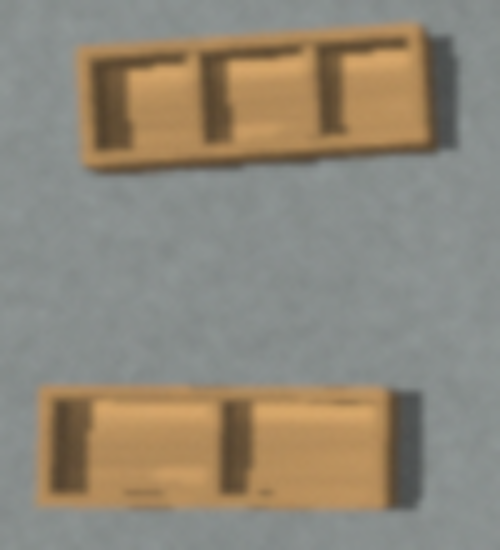

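View pics/crop2.png

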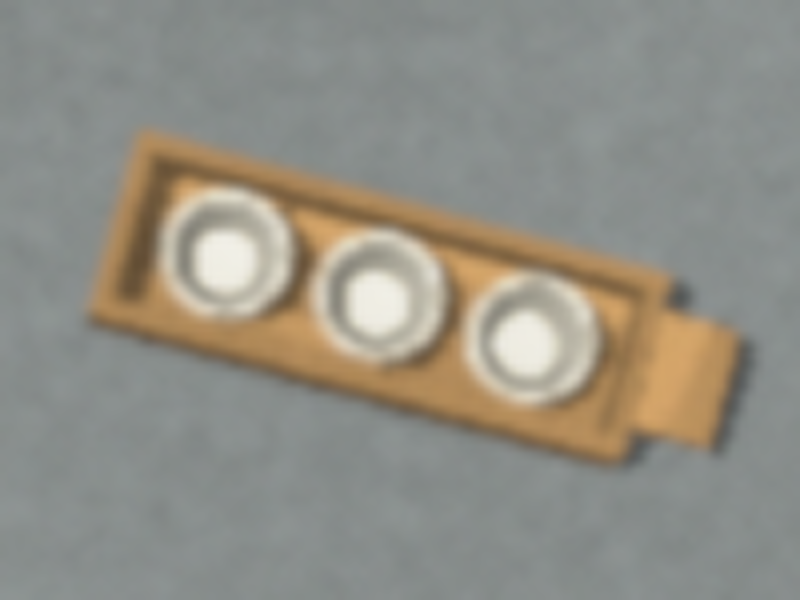

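```bash
cat > h.py <<'E'
from plant import manip,cams
import numpy as np,cv2
from scipy.spatial.transform import Rotation as R
def p2w(name,uv,z,cal=None):
    c=cal or cams.get_calibration(name)
    p=cv2.undistortPoints(np.array(uv,float).reshape(-1,1,2),np.array(c["camera_matrix"]),np.array(c["distortion"],float)).reshape(-1,2)
    T=np.array(c["cam_to_world"]);d=np.c_[p[:,0],-p[:,1],-np.ones(len(p))]@T[:3,:3].T
    return T[:3,3]+d*((z-T[2,3])/d[:,2])[:,None]
def w2p(P,c):
    T=np.linalg.inv(np.array(c["cam_to_world"]));q=np.atleast_2d(P)@T[:3,:3].T+T[:3,3];q=q*[1,-1,-1]
    return cv2.projectPoints(q,np.zeros(3),np.zeros(3),np.array(c["camera_matrix"]),np.array(c["distortion"],float))[0].reshape(-1,2)
def fit(W,model):  # model pts (x,y) in object frame -> centre, yaw
    W=W[:,:2];m=np.array(model,float);a=W-W.mean(0);b=m-m.mean(0)
    yaw=np.arctan2((b[:,0]*a[:,1]-b[:,1]*a[:,0]).sum(),(b*a).sum())
    Rm=np.array([[np.cos(yaw),-np.sin(yaw)],[np.sin(yaw),np.cos(yaw)]])
    c=W.mean(0)-Rm@m.mean(0);return c,yaw,np.linalg.norm(W-(m@Rm.T+c),axis=1)*1000
def goto(P,yaw):
    """tool shift/turn to put TCP at P with jaw along object x axis of yaw"""
    s=manip.state();w,x,y,z=s["tool_rot"];r=R.from_quat([x,y,z,w])
    d=r.inv().apply(np.array(P)-s["tool_pos"])
    M=r.as_matrix();jaw=np.arctan2(M[1,1],M[0,1])
    dy=(yaw-jaw+np.pi/2)%np.pi-np.pi/2   # world turn; tool z is down
    tilt=np.degrees(np.arccos(-M[2,2]))
    print("t",round(s["time"],2),"shift mm",np.round(d*1000,1),"turn deg",round(-np.degrees(dy),2),"tilt",round(tilt,2),"q6",np.round(s["joint_pos"][5],2))
E
cat > m0.py <<'E'
from h import *
# model order TL,TR,BR,BL in top image: image up=+x, left=+y
m=[(.028,.08),(.028,-.08),(-.028,-.08),(-.028,.08)]
up=lambda a,s,o:(np.array(a)+.5)/s-.5+o
T3=up([(80,47),(422,25),(434,150),(88,165)],5,[160,165])
T2=up([(42,387),(388,387),(388,507),(38,507)],5,[160,165])
C=up([(143,130),(672,275),(625,462),(90,318)],8,[300,170])
for n,t in(("three",T3),("two",T2),("cup",C)):
    c,y,e=fit(p2w("top",t,.036),m);print(n,np.round(c,4),round(y,4),np.round(e,1))
E
python3 m0.py; python3 -c "
from h import *
goto([0.37,0.24,0.26],0.0)
c=cams.get_calibration('wrist');print(np.round(c['cam_to_world'],3),manip.state()['tool_pos'])"
```

```text
three [0.6103 0.2753] 0.0328 [0.3 2.  1.9 1.3]
two [0.4487 0.2968] -0.027 [0.8 0.6 0.5 0.5]
cup [ 0.5494 -0.0392] -0.2923 [0.7 0.7 0.1 0.4]
t 0.1 shift mm [ 425.9 -738.6  -28.4] turn deg -72.02 tilt 0.11 q6 -0.12
[[ 0.309  0.915  0.259  0.259]
 [-0.951  0.298  0.082 -0.573]
 [-0.003 -0.272  0.962  0.373]
 [ 0.     0.     0.     1.   ]] [ 0.1928175  -0.59393314  0.23017387]
```

Corners were fitted at rim height:

| Tray | x | y | yaw |
|---|---|---|---|
| two_tray | 0.449 | 0.297 | −0.027 |
| three_tray | 0.610 | 0.275 | 0.033 |
| cup_tray | 0.549 | −0.039 | −0.292 |

Next I move above two_tray for a look from near.

Emit:
jog_arm([
  [0.0375, -0.018, 0, 0],
  [0.075, -0.036, 0, 0],
  [0.1125, -0.054, 0, 0],
  [0.15, -0.072, 0, 0],
  [0.1875, -0.09, 0, 0],
], fingers=1)

```text
time: 0.52
tool_pos: [0.3443, -0.4493, 0.2308]
tool_rot: [-0.0, 0.988, 0.156, -0.0]
contact_force: [0.6, -0.8, -0.6]
gripper_width: 1.001
```

Emit:
jog_arm([
  [0.0375, -0.018, 0, 0],
  [0.075, -0.036, 0, 0],
  [0.1125, -0.054, 0, 0],
  [0.15, -0.072, 0, 0],
  [0.1875, -0.09, 0, 0],
])

```text
time: 0.93
tool_pos: [0.495, -0.3056, 0.2309]
tool_rot: [-0.0, 0.988, 0.156, -0.0]
contact_force: [-0.0, -1.3, 0.6]
gripper_width: 1.002
```

Emit:
jog_arm([
  [0.0096, -0.039, 0.004, 0],
  [0.0192, -0.078, 0.008, 0],
  [0.0288, -0.117, 0.012, 0],
  [0.0384, -0.156, 0.016, 0],
  [0.048, -0.196, 0.02, 0],
])

```text
time: 1.35
tool_pos: [0.4785, -0.1044, 0.2105]
tool_rot: [-0.0, 0.988, 0.156, -0.0]
contact_force: [0.3, 0.4, -0.4]
gripper_width: 1.001
```

Emit:
jog_arm([
  [0.0096, -0.039, 0.004, 0],
  [0.0192, -0.078, 0.008, 0],
  [0.0288, -0.117, 0.012, 0],
  [0.0384, -0.156, 0.016, 0],
  [0.048, -0.196, 0.02, 0],
])

```text
time: 1.77
tool_pos: [0.4635, 0.0968, 0.1909]
tool_rot: [0.0, 0.988, 0.156, 0.0]
contact_force: [1.0, 0.7, -0.6]
gripper_width: 0.997
```

Emit:
jog_arm([
  [0.0096, -0.039, 0.004, 0],
  [0.0192, -0.078, 0.008, 0],
  [0.0288, -0.117, 0.012, 0],
  [0.0384, -0.156, 0.016, 0],
  [0.048, -0.196, 0.02, 0],
])

```text
time: 2.18
tool_pos: [0.4486, 0.2981, 0.1707]
tool_rot: [0.0, 0.988, 0.156, -0.0]
contact_force: [1.4, -0.5, 0.8]
gripper_width: 1.002
```

Emit:
jog_arm([
  [0, 0, 0, -7],
  [0, 0, 0, -14],
  [0, 0, 0, -21],
  [0, 0, 0, -28],
  [0, 0, 0, -35],
])

```text
time: 2.6
tool_pos: [0.449, 0.2963, 0.1706]
tool_rot: [0.0, 0.894, 0.449, -0.001]
contact_force: [0.5, 0.1, 0.5]
gripper_width: 0.997
```

Emit:
jog_arm([
  [0, 0, 0, -7],
  [0, 0, 0, -14],
  [0, 0, 0, -21],
  [0, 0, 0, -28],
  [0, 0, 0, -35.5],
])

```text
time: 3.02
tool_pos: [0.4491, 0.2961, 0.1707]
tool_rot: [-0.0, 0.716, 0.698, -0.001]
contact_force: [-0.3, 0.1, 0.2]
gripper_width: 0.998
```

```bash
python3 - <<'E'
from h import *
goto([.4487,.2968,.16],-.027);print(manip.state()['contact_force'])
c=cams.get_calibration('wrist');im=cams.grab_frame('wrist')[:,:,::-1].copy()
np.save('w1.npy',c,allow_pickle=True);print(c['camera_matrix'],c['distortion'])
cv2.imwrite('pics/w1.png',im)
E
```

```text
t 3.02 shift mm [ 0.7 -0.4 10.7] turn deg 0.04 tilt 0.07 q6 0.47
[-0.26513619  0.06242657  0.17545516]
[[360.15135131   0.         319.56079752]
 [  0.         360.15135131 238.31424566]
 [  0.           0.           1.        ]] [-0.00102448  0.          0.          0.          0.        ]
```

View pics/w1.png

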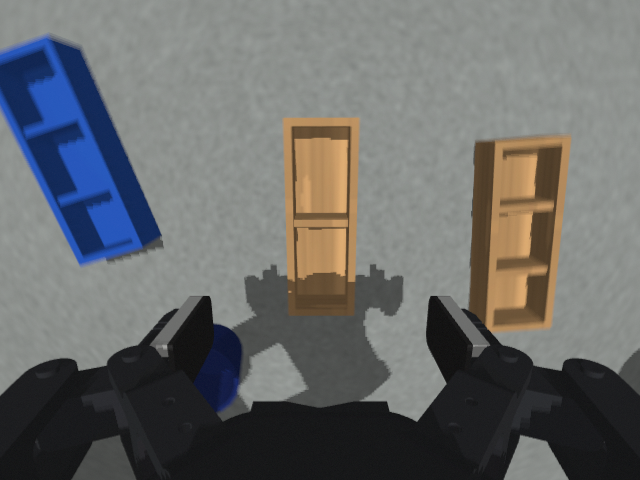

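The wrist view shows two_tray at (322,217), its rim corners at about (285,118), (359,118), (355,314) and (290,314). The three-tray is at (527,232), and the blue one at the upper left.

```bash
python3 - <<'E'
from h import *
c=np.load('w1.npy',allow_pickle=True).item()
m=[(-.028,.08),(.028,.08),(.028,-.08),(-.028,-.08)]
for n,t in(("two",[(284.5,118),(359.5,118),(355.5,314),(289,314)]),("three",[(495,141),(569.5,136),(551.5,328),(487,330)])):
    W=p2w(0,t,.036,c);cc,y,e=fit(W,m);print(n,np.round(cc,4),round(y,4),np.round(e,1),np.round(W[:,:2],3).tolist())
for q,h in(((.4487,.2968),-.027),):
  print(np.round(w2p([[q[0]+np.cos(h)*a-np.sin(h)*b,q[1]+np.sin(h)*a+np.cos(h)*b,.036] for a,b in m],c),1))
E
```

```text
two [0.4513 0.2992] -0.023 [0.9 1.1 0.8 0.9] [[0.426, 0.379], [0.481, 0.378], [0.478, 0.219], [0.421, 0.221]]
three [0.6137 0.2807] 0.0594 [0.3 1.5 0.7 2.1] [[0.581, 0.359], [0.636, 0.361], [0.646, 0.202], [0.591, 0.201]]
[[280.8 120.3]
 [357.2 120.4]
 [351.7 317.5]
 [286.1 317.4]]
```

Emit:
jog_arm([
  [0.002, 0.0015, 0.035, 0],
  [0.002, 0.0015, 0.07, 0],
  [0.002, 0.0015, 0.105, 0],
  [0.002, 0.0015, 0.135, 0],
  [0.002, 0.0015, 0.15, 0],
])

```text
time: 3.48
tool_pos: [0.4479, 0.2966, 0.0164]
tool_rot: [-0.001, 0.719, 0.695, -0.004]
contact_force: [-0.5, -0.1, -0.0]
gripper_width: 1.002
```

Emit:
jog_arm([
  [0, 0, 0.008, 0],
  [0, 0, 0.014, 0],
  [0, 0, 0.017, 0],
  [0, 0, 0.017, 0],
])

```text
time: 3.82
tool_pos: [0.4516, 0.2984, 0.0049]
tool_rot: [0.0, 0.719, 0.695, 0.0]
contact_force: [0.3, -1.3, -0.9]
gripper_width: 0.998
```

Emit:
jog_arm([
  [0, 0, 0, 0],
  [0, 0, 0, 0],
  [0, 0, 0, 0],
  [0, 0, 0, 0],
  [0, 0, 0, 0],
], fingers=0)

```text
time: 4.23
tool_pos: [0.4523, 0.2988, 0.006]
tool_rot: [0.0, 0.719, 0.695, 0.001]
contact_force: [0.2, -0.1, 5.4]
gripper_width: 0.646
```

Emit:
jog_arm([
  [0, 0, 0, 0],
  [0, 0, 0, 0],
  [0, 0, 0, 0],
])

```text
time: 4.48
tool_pos: [0.4523, 0.2988, 0.0059]
tool_rot: [0.0, 0.719, 0.695, 0.001]
contact_force: [0.1, -0.6, 5.9]
gripper_width: 0.646
```

Gripped at 55 mm. I'll lift, move beside the cup tray and turn in line with it for a look from near.

Emit:
jog_arm([
  [0, 0, -0.01, 0],
  [0, 0, -0.04, 0],
  [0, 0, -0.08, 0],
  [0, 0, -0.12, 0],
  [0, 0, -0.16, 0],
])

```text
time: 4.9
tool_pos: [0.4499, 0.2976, 0.1654]
tool_rot: [-0.0, 0.718, 0.696, -0.001]
contact_force: [0.2, 0.8, -1.5]
gripper_width: 0.648
```

Emit:
jog_arm([
  [-0.02, -0.002, -0.03, 0],
  [-0.055, -0.006, -0.035, 0],
  [-0.095, -0.01, -0.035, 0],
  [-0.136, -0.014, -0.035, 0],
  [-0.177, -0.018, -0.035, 0],
])

```text
time: 5.32
tool_pos: [0.4262, 0.1205, 0.1993]
tool_rot: [0.0, 0.718, 0.696, -0.0]
contact_force: [0.7, -1.6, -1.2]
gripper_width: 0.645
```

Emit:
jog_arm([
  [-0.04, -0.004, 0, 3],
  [-0.081, -0.008, 0, 6],
  [-0.121, -0.012, 0, 9],
  [-0.162, -0.017, 0, 12],
  [-0.203, -0.021, 0, 14.8],
])

```text
time: 5.73
tool_pos: [0.3984, -0.0818, 0.1991]
tool_rot: [0.0, 0.803, 0.596, 0.0]
contact_force: [1.4, -0.7, -2.3]
gripper_width: 0.647
```

Emit:
jog_arm([
  [0, 0, 0, 0],
  [0, 0, 0, 0],
  [0, 0, 0, 0],
])

```text
time: 5.98
tool_pos: [0.3993, -0.0802, 0.199]
tool_rot: [-0.001, 0.802, 0.597, -0.0]
contact_force: [-0.0, 1.5, -1.4]
gripper_width: 0.646
```

```bash
python3 - <<'E'
from h import *
goto([.5609,-.0009,.16],-.2923);s=manip.state();print(s['contact_force'],s['tool_pos'],s['gripper_width'])
c=cams.get_calibration('wrist');im=cams.grab_frame('wrist')[:,:,::-1].copy()
np.save('w2.npy',c,allow_pickle=True)
cv2.imwrite('pics/w2.png',im)
E
```

```text
t 5.98 shift mm [122.3 132.   38.9] turn deg 0.04 tilt 0.06 q6 -0.09
[-0.02216655  1.48690101 -1.43484646] [ 0.39932814 -0.08017942  0.1989567 ] 0.6459370878323316
```

View pics/w2.png

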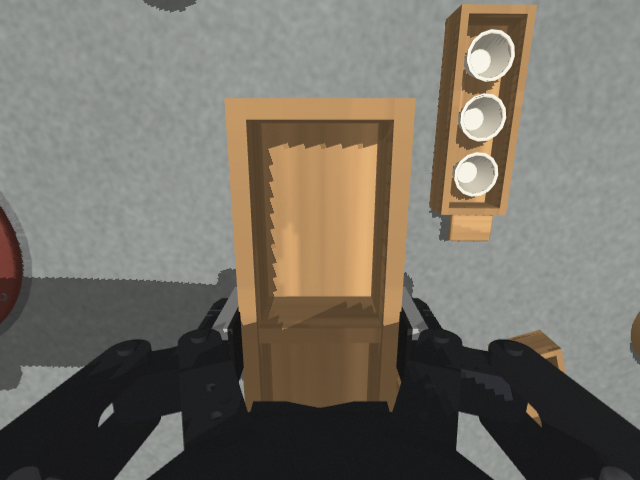

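The wrist view shows the held tray, with its front rim at row ~98 from column 225 to 415. The cup tray is clear of it on the right, columns 441–536 and rows 5–215, with the lip at the bottom. I'll enlarge the cup tray.

```bash
python3 - <<'E'
import cv2
a=cv2.imread('pics/w2.png')
cv2.imwrite('pics/w2c.png',cv2.resize(a[0:120,420:550],None,fx=5,fy=5,interpolation=cv2.INTER_CUBIC))
import numpy as np
l=cv2.resize(a[0:50,430:550],(600,250),interpolation=cv2.INTER_CUBIC);r=cv2.resize(a[190:250,430:550],(600,300),interpolation=cv2.INTER_CUBIC)
cv2.imwrite('pics/w2c.png',np.vstack([l,r]))
E
```

```text
(no output)
```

View pics/w2c.png

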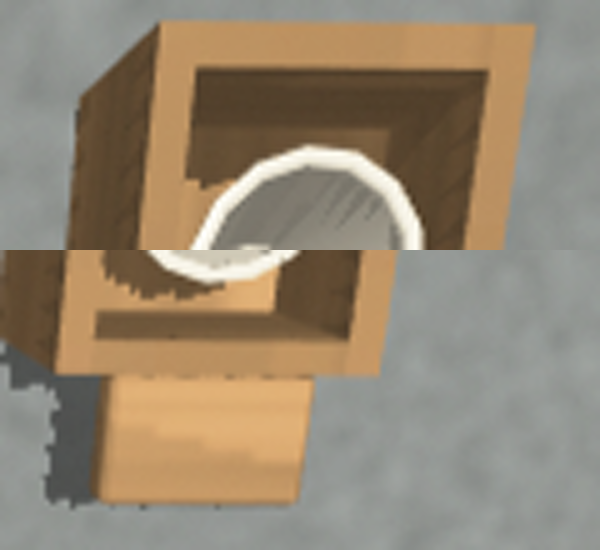

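```bash
python3 - <<'E'
from h import *
c=np.load('w2.npy',allow_pickle=True).item()
m=[(-.028,.08),(.028,.08),(.028,-.08),(-.028,-.08)]
W=p2w(0,[(462,4.2),(537.1,4.7),(505.9,215.2),(441.1,215)],.036,c)
cc,y,e=fit(W,m);print("cup",np.round(cc,4),round(y,4),np.round(e,1))
s=manip.state();w,a,b,d=s['tool_rot'];r=R.from_quat([a,b,d,w])
F=p2w(0,[(225,98.5),(415.5,98.5)],s['tool_pos'][2]-.006+.036,c)
f=r.inv().apply(F-s['tool_pos'])*1000;print("held front corners in tool mm",np.round(f,1))
u=np.array([-np.sin(y),np.cos(y)]);t=cc+.04*u
goto([*t,s['tool_pos'][2]],y); 
E
```

```text
cup [ 0.5515 -0.0379] -0.2967 [0.1 0.1 0.1 0.2]
held front corners in tool mm [[ 79.4 -27.5 -29.9]
 [ 79.3  28.4 -30. ]]
t 6.03 shift mm [123.4 134.   -0. ] turn deg 0.4 tilt 0.05 q6 -0.09
```

Cup tray refined to (0.5515, −0.0379), yaw −0.297, with fit residuals of 0.2 mm or less. The held tray is centred within 1 mm. Next I move above the placing spot.

Emit:
jog_arm([
  [0.02, 0.0215, 0, 0.4],
  [0.047, 0.0505, 0, 0.4],
  [0.074, 0.0795, 0.01, 0.4],
  [0.101, 0.1085, 0.03, 0.4],
  [0.124, 0.1336, 0.05, 0.4],
])

```text
time: 6.45
tool_pos: [0.5655, 0.0036, 0.1502]
tool_rot: [0.001, 0.803, 0.596, 0.001]
contact_force: [0.0, -0.8, -0.9]
gripper_width: 0.647
```

Emit:
jog_arm([
  [0, 0, 0.03, 0],
  [0, 0, 0.055, 0],
  [0, 0, 0.075, 0],
  [0, 0, 0.088, 0],
  [0, 0, 0.09, 0],
])

```text
time: 6.87
tool_pos: [0.5604, 0.0022, 0.056]
tool_rot: [-0.002, 0.803, 0.596, -0.002]
contact_force: [0.3, -0.8, -2.0]
gripper_width: 0.646
```

Emit:
jog_arm([
  [0, 0, 0, 0],
  [0, 0, 0, 0],
  [0, 0, 0, 0],
])

```text
time: 7.12
tool_pos: [0.5644, 0.0001, 0.0618]
tool_rot: [0.001, 0.804, 0.595, 0.001]
contact_force: [0.1, 0.9, -2.0]
gripper_width: 0.647
```

```bash
python3 - <<'E'
from h import *
y=-.2967;u=np.array([-np.sin(y),np.cos(y)]);t=np.array([.5515,-.0379])+.0406*u
goto([*t,.042],y); 
E
```

```text
t 7.12 shift mm [ 0.5 -1.3 19.8] turn deg -0.03 tilt 0.21 q6 0.17
```

Emit:
jog_arm([
  [0, 0, 0.005, 0],
  [0, 0, 0.009, 0],
  [0, 0, 0.013, 0],
  [0, 0, 0.014, 0],
  [0, 0, 0.014, 0],
])

```text
time: 7.53
tool_pos: [0.5623, -0.0001, 0.0448]
tool_rot: [-0.0, 0.804, 0.594, -0.0]
contact_force: [0.1, -0.3, -1.2]
gripper_width: 0.646
```

Emit:
jog_arm([
  [0, 0, 0, 0],
  [0, 0, 0, 0],
  [0, 0, 0, 0],
  [0, 0, 0, 0],
  [0, 0, 0, 0],
])

```text
time: 7.95
tool_pos: [0.563, -0.0001, 0.0457]
tool_rot: [0.0, 0.804, 0.594, 0.0]
contact_force: [-0.4, -0.2, -2.7]
gripper_width: 0.648
```

```bash
python3 - <<'E'
from h import *
y=-.2967;u=np.array([-np.sin(y),np.cos(y)]);t=np.array([.5515,-.0379])+.0406*u
goto([*t,.042],y); 
E
```

```text
t 7.95 shift mm [1.  0.  3.7] turn deg -0.06 tilt 0.02 q6 0.17
```

Emit:
jog_arm([
  [0.001, 0, 0.001, 0],
  [0.001, 0, 0.002, 0],
  [0.001, 0, 0.0025, 0],
  [0.001, 0, 0.003, 0],
  [0.001, 0, 0.003, 0],
])

```text
time: 8.37
tool_pos: [0.5631, 0.0009, 0.0424]
tool_rot: [-0.0, 0.804, 0.594, -0.0]
contact_force: [0.4, 0.0, -2.0]
gripper_width: 0.645
```

Emit:
jog_arm([
  [0, 0, 0.0005, 0],
  [0, 0, 0.001, 0],
  [0, 0, 0.001, 0],
  [0, 0, 0.001, 0],
])

```text
time: 8.7
tool_pos: [0.5633, 0.0009, 0.042]
tool_rot: [0.0, 0.804, 0.594, 0.0]
contact_force: [-2.0, -0.7, 2.0]
gripper_width: 0.645
```

Contact shows as the force changing from −2 to +2 N, so I release.

Emit:
jog_arm([
  [0, 0, 0, 0],
  [0, 0, 0, 0],
  [0, 0, 0, 0],
  [0, 0, 0, 0],
  [0, 0, 0, 0],
], fingers=1)

```text
time: 9.12
tool_pos: [0.5633, 0.0009, 0.0416]
tool_rot: [0.0, 0.804, 0.594, 0.0]
contact_force: [-0.7, -0.2, 1.1]
gripper_width: 1.001
```

Emit:
jog_arm([
  [0, 0, -0.01, 0],
  [0, 0, -0.03, 0],
  [0, 0, -0.06, 0],
  [0, 0, -0.095, 0],
  [0, 0, -0.13, 0],
])

```text
time: 9.53
tool_pos: [0.5626, 0.001, 0.1731]
tool_rot: [-0.0, 0.804, 0.594, -0.0]
contact_force: [0.7, 0.7, 0.0]
gripper_width: 0.998
```

Emit:
jog_arm([
  [0, 0, 0, 0],
  [0, 0, 0, 0],
  [0, 0, 0, 0],
])

```text
time: 9.78
tool_pos: [0.5631, 0.0009, 0.1719]
tool_rot: [0.0, 0.804, 0.594, 0.0]
contact_force: [0.6, 0.2, -0.3]
gripper_width: 0.998
```

```bash
python3 - <<'E'
from h import *
c=cams.get_calibration('wrist');im=cams.grab_frame('wrist')[:,:,::-1].copy()
np.save('w3.npy',c,allow_pickle=True);cv2.imwrite('pics/w3.png',im)
goto([.612,.278,.16],.046);print(manip.state()['tool_pos'])
E
```

```text
t 9.83 shift mm [279.4 -33.8  10.5] turn deg -19.7 tilt 0.11 q6 0.17
[0.56237568 0.00098455 0.17049535]
```

View pics/w3.png

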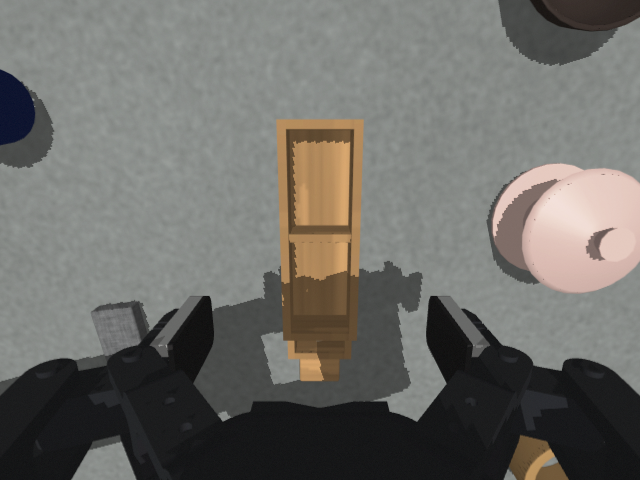

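The wrist view shows two_tray seated in line on the cup tray, rim corners at about (277,120), (363,120), (357,341) and (285,341). Below it the lip at (319,370) and one cup edge stay open. I go to three_tray next.

Emit:
jog_arm([
  [0.02, -0.0024, 0, 0],
  [0.055, -0.0066, 0, 0],
  [0.095, -0.0115, 0, 0],
  [0.13, -0.0157, 0, 0],
  [0.165, -0.02, 0, 0],
])

```text
time: 10.25
tool_pos: [0.5912, 0.166, 0.169]
tool_rot: [-0.001, 0.804, 0.594, -0.002]
contact_force: [0.8, -0.6, -0.2]
gripper_width: 1.001
```

Emit:
jog_arm([
  [0.035, -0.0042, 0, -4],
  [0.07, -0.0085, 0, -8],
  [0.095, -0.0115, 0, -12],
  [0.11, -0.0133, 0, -16],
  [0.1144, -0.0138, 0, -19.7],
])

```text
time: 10.67
tool_pos: [0.6115, 0.2803, 0.1686]
tool_rot: [-0.001, 0.688, 0.725, -0.002]
contact_force: [-0.8, 0.2, -0.4]
gripper_width: 1.001
```

Emit:
jog_arm([
  [0, 0, 0, 0],
  [0, 0, 0, 0],
  [0, 0, 0, 0],
  [0, 0, 0, 0],
])

```text
time: 11.0
tool_pos: [0.6125, 0.2771, 0.1708]
tool_rot: [-0.0, 0.691, 0.723, -0.001]
contact_force: [1.6, -0.2, -0.2]
gripper_width: 1.0
```

```bash
python3 - <<'E'
from h import *
c=np.load('w3.npy',allow_pickle=True).item()
m=[(-.028,.08),(.028,.08),(.028,-.08),(-.028,-.08)]
cc,y,e=fit(p2w(0,[(277,120),(363,120),(357.5,341),(284,341)],.072,c),m);print("two placed",np.round(cc,4),round(y,4),np.round(e,1))
u=np.array([-np.sin(-.2967),np.cos(-.2967)]);d=cc-[.5515,-.0379];print("along",d@u,"across",d@[u[1],-u[0]])
c=cams.get_calibration('wrist');im=cams.grab_frame('wrist')[:,:,::-1].copy()
np.save('w4.npy',c,allow_pickle=True);cv2.imwrite('pics/w4.png',im)
print(manip.state()['tool_pos'])
E
```

```text
two placed [5.636e-01 3.000e-04] -0.2937 [0.4 0.5 0.1 0.1]
along 0.04010745003778461 across 0.00041014379274407104
[0.61269006 0.27708319 0.17115188]
```

View pics/w4.png

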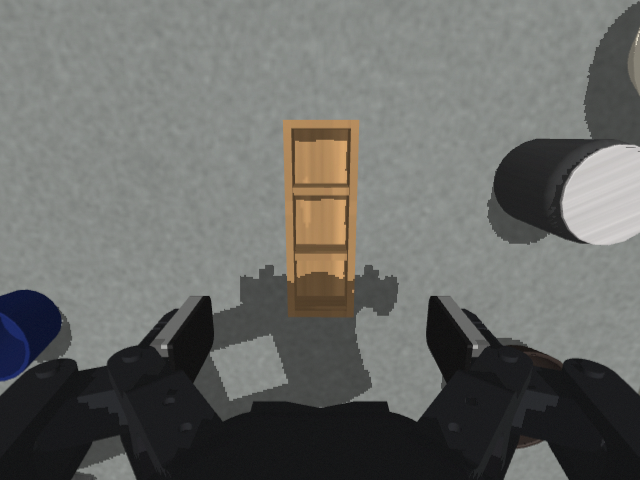

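The wrist view shows three_tray (wood, two cross walls) straight below, with rim corners at about (284.5,121.5), (359,121.5), (355.5,316) and (289,316).

```bash
python3 - <<'E'
from h import *
c=np.load('w4.npy',allow_pickle=True).item()
m=[(-.028,.08),(.028,.08),(.028,-.08),(-.028,-.08)]
cc,y,e=fit(p2w(0,[(284.5,121.5),(359,121.5),(355.5,316),(289,316)],.036,c),m);print("three",np.round(cc,4),round(y,4),np.round(e,1))
goto([*cc,.005],y)
E
```

```text
three [0.6145 0.2781] 0.0487 [1.1 1.4 1.  1.2]
t 11.05 shift mm [  1.    1.9 166.2] turn deg -0.25 tilt 0.04 q6 0.27
```

Emit:
jog_arm([
  [0.001, 0.0015, 0.035, -0.3],
  [0.001, 0.0015, 0.07, -0.3],
  [0.001, 0.0015, 0.105, -0.3],
  [0.001, 0.0015, 0.135, -0.3],
  [0.001, 0.0015, 0.15, -0.3],
])

```text
time: 11.47
tool_pos: [0.6114, 0.2773, 0.0166]
tool_rot: [-0.002, 0.689, 0.725, -0.003]
contact_force: [-0.7, 0.1, -0.3]
gripper_width: 1.0
```

Emit:
jog_arm([
  [0, 0, 0.008, 0],
  [0, 0, 0.013, 0],
  [0, 0, 0.016, 0],
  [0, 0, 0.016, 0],
])

```text
time: 11.8
tool_pos: [0.6155, 0.2793, 0.0071]
tool_rot: [0.001, 0.689, 0.725, 0.001]
contact_force: [0.1, 0.1, 0.4]
gripper_width: 1.004
```

Emit:
jog_arm([
  [0, 0, 0, 0],
  [0, 0, 0, 0],
  [0, 0, 0, 0],
  [0, 0, 0, 0],
  [0, 0, 0, 0],
], fingers=0)

```text
time: 12.22
tool_pos: [0.6156, 0.2795, 0.0076]
tool_rot: [0.001, 0.689, 0.725, 0.001]
contact_force: [-0.3, -0.8, 5.9]
gripper_width: 0.645
```

Emit:
jog_arm([
  [0, 0, 0, 0],
  [0, 0, 0, 0],
  [0, 0, 0, 0],
])

```text
time: 12.47
tool_pos: [0.6156, 0.2795, 0.0075]
tool_rot: [0.001, 0.689, 0.725, 0.001]
contact_force: [-1.0, -0.0, 5.5]
gripper_width: 0.644
```

```bash
python3 - <<'E'
from h import *
s=manip.state()
goto([.5515,-.0379,.26],-.2967);print(s['tool_pos'],s['tool_rot'])
goto([.5515,-.0379,.26],s and np.arctan2(R.from_quat(np.roll(s['tool_rot'],-1)).as_matrix()[1,1],R.from_quat(np.roll(s['tool_rot'],-1)).as_matrix()[0,1]))
E
```

```text
t 12.47 shift mm [-313.5  -79.6 -252.9] turn deg 19.95 tilt 0.16 q6 0.26
[0.61557819 0.27948636 0.0075498 ] [6.45108013e-04 6.88696008e-01 7.25048805e-01 1.27408320e-03]
t 12.47 shift mm [-313.5  -79.6 -252.9] turn deg -0.0 tilt 0.16 q6 0.26
```

Emit:
jog_arm([
  [0, 0, -0.01, 0],
  [0, 0, -0.04, 0],
  [0, 0, -0.08, 0],
  [0, 0, -0.12, 0],
  [0, 0, -0.16, 0],
])

```text
time: 12.88
tool_pos: [0.6132, 0.2786, 0.1664]
tool_rot: [-0.001, 0.689, 0.725, -0.001]
contact_force: [1.2, -0.1, -1.5]
gripper_width: 0.64
```

Emit:
jog_arm([
  [-0.02, -0.005, -0.03, 0],
  [-0.055, -0.014, -0.04, 0],
  [-0.09, -0.023, -0.04, 0],
  [-0.125, -0.032, -0.04, 0],
  [-0.16, -0.041, -0.04, 0],
])

```text
time: 13.3
tool_pos: [0.5805, 0.1158, 0.2058]
tool_rot: [0.0, 0.688, 0.725, -0.0]
contact_force: [0.5, -0.5, -1.8]
gripper_width: 0.642
```

Emit:
jog_arm([
  [-0.035, -0.009, 0, 4],
  [-0.07, -0.018, 0, 8],
  [-0.105, -0.027, 0, 12],
  [-0.14, -0.036, 0, 16],
  [-0.1535, -0.0386, 0, 19.9],
])

```text
time: 13.72
tool_pos: [0.5492, -0.0417, 0.2052]
tool_rot: [0.0, 0.806, 0.592, -0.001]
contact_force: [-0.7, -0.8, -1.7]
gripper_width: 0.641
```

Emit:
jog_arm([
  [0, 0, 0, 0],
  [0, 0, 0, 0],
  [0, 0, 0, 0],
  [0, 0, 0, 0],
])

```text
time: 14.05
tool_pos: [0.5509, -0.037, 0.2054]
tool_rot: [-0.0, 0.803, 0.596, -0.0]
contact_force: [0.0, 0.5, -0.3]
gripper_width: 0.645
```

```bash
python3 - <<'E'
from h import *
goto([.5515,-.0379,.0795],-.2967)
c=cams.get_calibration('wrist');im=cams.grab_frame('wrist')[:,:,::-1].copy()
np.save('w5.npy',c,allow_pickle=True);cv2.imwrite('pics/w5.png',im)
E
```

```text
t 14.05 shift mm [ -0.7   0.9 125.9] turn deg 0.17 tilt 0.03 q6 0.09
```

View pics/w5.png

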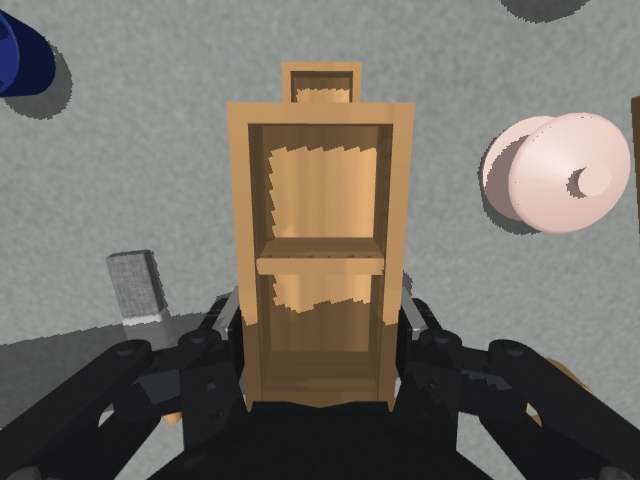

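The wrist view shows the held three_tray, its front rim at row 103 from column 228 to 414. Beyond it is the far end of the placed two_tray at (283,62) and (362,62).

```bash
python3 - <<'E'
from h import *
c=np.load('w5.npy',allow_pickle=True).item()
s=manip.state();r=R.from_quat(np.roll(s['tool_rot'],-1))
F=p2w(0,[(228,102.5),(414.5,102.5)],s['tool_pos'][2]-.0075+.036,c)
print("held front in tool mm",np.round(r.inv().apply(F-s['tool_pos'])*1000,1))
G=p2w(0,[(282.5,62),(362,62)],.072,c);print("two far end in tool (expect 120)",np.round(r.inv().apply(G-s['tool_pos'])*1000,1))
E
```

```text
held front in tool mm [[ 79.  -27.2 -28.5]
 [ 79.   28.3 -28.5]]
two far end in tool (expect 120) [[119.6 -26.  133.5]
 [119.6  29.6 133.4]]
```

Emit:
jog_arm([
  [0, 0.0007, 0.02, 0],
  [0, 0.0007, 0.05, 0],
  [0, 0.0007, 0.08, 0],
  [0, 0.0007, 0.1, 0],
  [0, 0.0007, 0.112, 0],
])

```text
time: 14.52
tool_pos: [0.5497, -0.0369, 0.0901]
tool_rot: [-0.002, 0.803, 0.596, -0.002]
contact_force: [0.2, -0.0, -2.2]
gripper_width: 0.643
```

Emit:
jog_arm([
  [0, 0, 0.004, 0],
  [0, 0, 0.007, 0],
  [0, 0, 0.008, 0],
  [0, 0, 0.008, 0],
  [0, 0, 0.008, 0],
])

```text
time: 14.93
tool_pos: [0.5527, -0.0385, 0.0873]
tool_rot: [0.001, 0.804, 0.595, 0.001]
contact_force: [0.2, 0.1, -1.1]
gripper_width: 0.64
```

Emit:
jog_arm([
  [0, 0, 0, 0],
  [0, 0, 0, 0],
  [0, 0, 0, 0],
])

```text
time: 15.18
tool_pos: [0.5519, -0.0385, 0.0862]
tool_rot: [0.0, 0.804, 0.595, 0.0]
contact_force: [-0.5, 0.1, -1.8]
gripper_width: 0.642
```

```bash
python3 - <<'E'
from h import *
y=-.2967;u=np.array([-np.sin(y),np.cos(y)])
goto([*(np.array([.5515,-.0379])+.001*u),.0795],y)
E
```

```text
t 15.18 shift mm [ 1.4 -0.5  6.7] turn deg 0.04 tilt 0.06 q6 0.09
```

Emit:
jog_arm([
  [0.0013, 0, 0.0015, 0],
  [0.0013, 0, 0.003, 0],
  [0.0013, 0, 0.004, 0],
  [0.0013, 0, 0.005, 0],
  [0.0013, 0, 0.005, 0],
])

```text
time: 15.6
tool_pos: [0.5516, -0.0371, 0.0801]
tool_rot: [-0.0, 0.804, 0.595, -0.0]
contact_force: [0.6, -0.5, -2.2]
gripper_width: 0.647
```

Emit:
jog_arm([
  [0, 0, 0.0005, 0],
  [0, 0, 0.001, 0],
  [0, 0, 0.0015, 0],
  [0, 0, 0.0015, 0],
  [0, 0, 0.0015, 0],
])

```text
time: 16.02
tool_pos: [0.5521, -0.0372, 0.0796]
tool_rot: [0.0, 0.804, 0.595, 0.0]
contact_force: [-1.5, 0.2, 1.4]
gripper_width: 0.644
```

Contact came at the expected height, so I release and retreat upward.

Emit:
jog_arm([
  [0, 0, 0, 0],
  [0, 0, 0, 0],
  [0, 0, 0, 0],
  [0, 0, 0, 0],
  [0, 0, 0, 0],
], fingers=1)

```text
time: 16.43
tool_pos: [0.552, -0.0372, 0.0791]
tool_rot: [0.0, 0.804, 0.595, 0.0]
contact_force: [-0.3, -0.1, 0.4]
gripper_width: 1.0
```

Emit:
jog_arm([
  [0, 0, -0.01, 0],
  [0, 0, -0.03, 0],
  [0, 0, -0.06, 0],
  [0, 0, -0.095, 0],
  [0, 0, -0.13, 0],
])

```text
time: 16.85
tool_pos: [0.5514, -0.037, 0.2107]
tool_rot: [-0.0, 0.804, 0.595, -0.0]
contact_force: [0.0, -0.4, -0.7]
gripper_width: 0.999
```

Emit:
jog_arm([
  [0, 0, 0, 0],
  [0, 0, 0, 0],
  [0, 0, 0, 0],
])

```text
time: 17.1
tool_pos: [0.5518, -0.0371, 0.2093]
tool_rot: [0.0, 0.804, 0.595, 0.0]
contact_force: [0.2, -0.2, -0.8]
gripper_width: 0.997
```

```bash
python3 - <<'E'
from h import *
print(manip.state()['tool_pos'])
c=cams.get_calibration('wrist');im=cams.grab_frame('wrist')[:,:,::-1].copy()
np.save('w6.npy',c,allow_pickle=True)
s=cams.grab_frame('scene')[:,:,::-1]
cv2.imwrite('pics/fin.png',np.hstack([cv2.resize(im[60:420,220:420],(333,600)),cv2.resize(s[190:310,240:333],(465,600),interpolation=cv2.INTER_CUBIC)]))
E
```

```text
[ 0.55183706 -0.03709779  0.20931672]
```

View pics/fin.png

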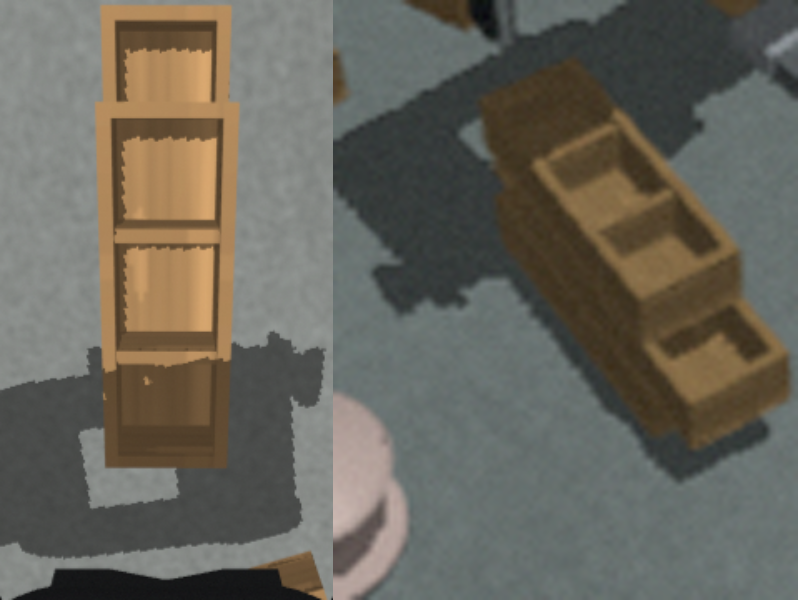

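The left crop shows the three-tray on top, rim corners at (97,103), (239,103), (229,467) and (106,467). The two-tray end shows beyond it at (101,6) to (232,6). The scene crop shows the staggered stack seated flat.

```bash
python3 - <<'E'
from h import *
c=np.load('w6.npy',allow_pickle=True).item()
m=[(-.028,.08),(.028,.08),(.028,-.08),(-.028,-.08)]
f=lambda p:np.array(p)/[333/200,600/360]+[220,60]
cc,y,e=fit(p2w(0,f([(97,103),(239,103),(229,467),(106,467)]),.108,c),m)
u=np.array([-np.sin(-.2967),np.cos(-.2967)]);v=np.array([u[1],-u[0]]);o=np.array([.5515,-.0379])
print("three",np.round(cc,4),round(y,4),np.round(e,1),"along",(cc-o)@u,"across",(cc-o)@v)
G=p2w(0,f([(101,6),(232,6)]),.072,c)[:,:2].mean(0)-o;print("two end along (120)",G@u,"across",G@v)
print(manip.state()['contact_force'],manip.job_done())
E
```

```text
three [ 0.5524 -0.0384] -0.2959 [0.7 0.6 0.5 0.5] along -0.00018562730355140805 across 0.0010130819763062692
two end along (120) 0.12016228058402119 across 0.0003390605346210069
the job is handed in; nothing more can be done
[-0.39929676  0.06468821  0.43440253] None
```

The stack is built and the job is handed in, at about 17 s of the 53 s allowed. I set two_tray on the cup tray's rim, shifted away from the lip. Then I set three_tray on top, straight above the cup tray.

The last checks, from the wrist camera after release and measured relative to the cup tray as I had located it:

| Tray | Shift from cup tray | Across error | Yaw difference |
|---|---|---|---|
| two_tray | 40 mm away from the lip | 0.3–0.4 mm | 0.2° or less |
| three_tray | −0.2 mm | 1.0 mm | 0.05° |

- **Set-down:** each tray met its support at about 4 N before I opened the fingers.
- **After release:** the gripper was about 130 mm above the release height, open and touching nothing, with wrist force near zero.
- **Porcelain bowl:** no move went near it, though I did not measure its position again at the end.
- **Disagreement:** the top camera differed from the wrist camera by 2–3 mm on two_tray and the cup tray, and by 5 mm on three_tray. I used the wrist values for the final placing.

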